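# Pack the hand-drilling kit into its fitted tray

## Robot

A 7-joint arm with a two-finger parallel gripper is mounted at the origin on the work surface. World frame = base frame: x ahead of the robot, y to its left, z up, the work surface at z = 0. Lengths are in m, angles in rad, forces in N, time in s.
With the tool pointing down it reaches from about 0.425 to 0.875 m from the base axis. Payload 4.7 kg.
Tool frame: the origin (TCP) lies at the very end of the fingers, on their centre line; the grasp point (between the pads) lies 19 mm behind it; z points along the fingers, y is the line along which they close (so a half turn about z gives the same grasp; the last joint's range is limited). The gripper opens to 87 mm and grips with 3 to 60 N. Pads are 19 mm wide; open, the fingers measure 117 mm over their backs; the gripper's body (75 mm by 190 mm) begins 51 mm behind the grasp point.
Start: joints at [-1.192, 0.321, -0.07, 1.45, 0.023, 1.371, -0.057], TCP at [0.232, 0.607, 0.223] pointing down, gripper open.
Joint ranges: [-2.86, 2.86], [-0.3, 2.09], [-1.38, 1.24], [0.06, 2.45], [-1.56, 4.7], [0.09, 2.05], [-2.69, 2.69]. Speed limits (rad/s): [2.57, 2.57, 3.14, 3.14, 3.14, 3.14, 3.14].

## Interface

Orientations are given as a rotation vector (axis times angle).
In Python, from bench import ctrl, imaging, ticket gives the robot as it stands.
- The arm moves only by the tool jog_arm, never from a script. Its argument "rows" is text: rows parted by semicolons, each of 7 numbers parted by spaces: the shift along the tool's x, y, z in cm, then the turn, a rotation vector about the tool's x, y, z in rad, then the closure, from -1 (fully open) to 1 (shut), so that 0 is half open. A call has 1 to 5 rows; each row shifts and turns the commanded pose from where the row before left it, along the tool's axes as they then stand; what a row does not reach is not made up. A row lasts 1/8 s, in which the tool goes at most 62.5 mm and 10.7 degrees, less where a joint would pass 70% of its speed; a pose out of reach is approached as far as the arm can. A call with a gripper value outside its range is refused whole. The fingers move at their own pace and stop on an object; "force" is the grip in N (left out, the last holds). Time passes only in rows, so rows that do not move let the fingers close. It gives the time, the measured TCP pose, the force, the opening and the grip force at its end, in the units of the state.
- ctrl.get_state(): the state, without advancing time (a new reading comes with each control period).
- imaging.get_image(name): name is "scene" or "top" or "wrist"; returns a dict with "img" (420x560x3 uint8, blue, green, red), "vertical_fov" (degrees; the focal length in pixels is half the picture's height over the tangent of half this angle, whatever the lens; pixels are square), "cx", "cy" (the principal point, pixels), "origin" and "orientation" of the camera in the world. Camera axes: x right, y down, z forward; pixel columns grow to the right and rows downward; lengths in m; the calibration is good to about 2 mm. A picture is of the moment at which its call begins. There is no depth.
- ticket.close_job(): hands the job in; it is judged then, once.
The state is a dict: "time": time; "joint_positions": joint angles; "qd": joint speeds; "joint_torque": joint torques, N m; "position": TCP position; "tool_rot": TCP orientation; "ft_force": force on the tool from outside, world axes, zero at the start; "torque": the same for the moment, N m; "grip_width": opening from 0.0 (shut) to 1.0 (fully open); "grip_force": force on a finger pad.
Only numpy, scipy, OpenCV 4.12 (cv2) and the standard library are available. Lean on these libraries where they do the work, as an engineer would, in place of code of your own. Each camera call takes 0.05 s, during which the arm holds its last target. There are 200 camera calls.

## Task

Gather the hand-drilling kit into the fitted grey sorter tray: lay the pin vise in the long narrow slot, the aluminium C-clamp flat in the long wide pocket, the V-block groove up in the square pocket and the small jar of drill bits upright in the round well, each resting fully down on its pocket floor. Keep the glass jar upright and set it down gently. Leave the screwdriver and the big jar, which are not part of the kit, where they are.

Things in the scene. Friction and masses are not known exactly. Their poses are not given: they have to be found in the camera images.
- pin_vise_center (a point): the pin vise (hand drill for tiny bits), loose, lying flat: an eight-sided aluminium barrel 14 mm across the flats with a steel swivel cap at its -x end and a short tapered brass chuck with a stub of drill at its +x end. 88 mm long overall, 14 mm high. This point is its centre, 7 mm above its underside; x runs along its length. Barrel (grip here): from 26 mm behind to 20 mm ahead of this point. 45 g
- clamp_center (a point): the aluminium C-clamp, loose, lying on its side: 88 mm (x) by 40 mm (y) by 15 mm high. This point is the centre of that outline, 7.5 mm above its underside, in the middle of the 18 mm wide threaded arm: grip it here across y (40 mm, from the spine's back to the arm's end). The spine runs along x at y = -15 mm, the second arm is at x = -39 mm; a steel screw along x at y = +10 mm ends in a knob at +x. 90 g
- v_block_center (a point): the steel V-block, loose, standing groove up: 40 mm long (x), 38 mm wide (y), 36 mm high, with a 90-degree V groove 22 mm wide and 11 mm deep along x in its top face. This point is its centre, 18 mm above its underside; z up. About 0.32 kg. Grip it across y (38 mm)
- small_jar_center (a point): the small glass jar of drill bits with an aluminium screw lid, shut tight, loose and standing: 40 mm in diameter, 52 mm high (the lid is the top 14 mm, full diameter). This point is its centre, 26 mm above its underside; z up. 85 g
- big_jar_center (a point): a look-alike to leave alone: a larger glass jar of screws with the same kind of lid, 60 mm in diameter, 70 mm high, loose and standing. This point is its centre, 35 mm above its underside
- screwdriver_center (a point): a look-alike to leave alone: a small screwdriver, loose, lying flat, with the same eight-sided aluminium barrel (14 mm) and swivel cap but with a slender 50 mm steel blade in place of the brass chuck; 130 mm long, 14 mm high. This point is the middle of its length, 7 mm above its underside; x runs from the cap to the blade tip
- slot_insert_floor (a point): the pin vise's place: the fixed tray insert with a long narrow slot, 106 mm (x) by 31 mm (y), crossed at its middle by a finger notch 30 mm (x) by 46 mm (y) of the same depth. All four inserts are grey with black pocket floors; each pocket is centred in its insert and 5 mm deep: floor 11 mm, rim 16 mm above the desk. This point: centre of the slot's floor; x along the slot, z up
- wide_insert_floor (a point): the clamp's place: the fixed tray insert with a long wide rectangular pocket, 106 mm (x) by 58 mm (y), 5 mm deep. Fingertips that reach lower than 5 mm above a thing's underside would meet the rims, so grip the flat things by their upper part. This point: centre of the pocket's floor; x along the pocket, z up
- square_insert_floor (a point): the V-block's place: the fixed tray insert with a square pocket 58 mm by 58 mm, 5 mm deep. The four inserts, 118 mm (x) by 68 mm (y) each, lie two by two in one grey tray in any arrangement, x axes parallel, 121 mm between centres along x and 76 mm along y. This point: centre of the pocket's floor; x along the insert's length, z up
- round_insert_floor (a point): the small jar's place: the fixed tray insert with a round well 58 mm in diameter, 5 mm deep. This point: centre of the well's floor; x along the insert's length, z up
There are look-alikes about, which are no part of the job. What is shaped like the part that bears v_block_center but red or yellow is not meant.

How it is judged:
By the outcome, as a careful person would: the job done as asked, in the order asked, and still so for the second after the job is handed in, with the robot touching nothing.
It also fails if it takes over 96 s, if anything falls off the work surface, if the arm or the gripper's body presses on something with over 40 N, if the wrist force passes 120 N, or if a joint passes its speed limit or range.

## Working session

There is one attempt and no reset: what is moved stays moved. The work goes in short steps, Python scripts to look and compute and a tool call to move; the robot and the scene stay as the last step left them, time stands still between calls to the robot, and variables do not carry over. Pictures are saved under pics/ and viewed, at most 16 in all, crops included, and the job is handed in when it is done.

Besides the shell and the picture viewer there is one more tool, called after ">>>" as name(argument=value, ...) on one line, values as JSON. jog_arm: Moves the arm, as the interface text tells. Its arguments: {"type":"object","properties":{"rows":{"type":"string"},"force":{"type":"number"}},"required":["rows"]}

```bash
mkdir -p pics; cat > h.py <<'E'
import numpy as np, cv2
from scipy.spatial.transform import Rotation as R
from bench import ctrl, imaging, ticket
def cam(n):
    d=imaging.get_image(n); return d
def Rm(o):
    o=np.array(o,float)
    if o.shape==(3,3): return o
    if o.size==3: return R.from_rotvec(o).as_matrix()
    return R.from_quat(o).as_matrix()
def px2w(d,u,v,z):
    h=d["img"].shape[0]; f=h/2/np.tan(np.radians(d["vertical_fov"])/2)
    r=Rm(d["orientation"])@np.array([(u-d["cx"])/f,(v-d["cy"])/f,1]); o=np.array(d["origin"])
    return (o+r*(z-o[2])/r[2])[:2]
def w2px(d,p):
    h=d["img"].shape[0]; f=h/2/np.tan(np.radians(d["vertical_fov"])/2)
    q=Rm(d["orientation"]).T@(np.array(p)-np.array(d["origin"])); return q[:2]/q[2]*f+[d["cx"],d["cy"]]
E
python3 - <<'E'
from h import *
import pickle
for n in("top","scene"):
    d=cam(n); pickle.dump(d,open(n+".pkl","wb")); cv2.imwrite(f"pics/{n}0.png",cv2.resize(d["img"],(784,588),interpolation=cv2.INTER_CUBIC)if n=="top" else d["img"])
    print(n,d["vertical_fov"],d["cx"],d["cy"],d["origin"],d["orientation"],[k for k in d])
print(ctrl.get_state())
E
```

```text
top 46.590595638678415 277.9239511959141 214.07277574654995 [ 0.24895985 -0.00609987  1.21850445] [-2.12645185  2.12937566 -0.18186212] ['img', 'vertical_fov', 'cx', 'cy', 'origin', 'orientation']
scene 54.51913229043801 280.0125219907299 210.41024334615088 [0.96184856 0.36017045 0.70474333] [-1.19415052 -2.39189628  0.94028424] ['img', 'vertical_fov', 'cx', 'cy', 'origin', 'orientation']
{'time': 0.1, 'joint_positions': array([-1.19189085,  0.3217548 , -0.07008678,  1.4515655 ,  0.02262008,
        1.37079149, -0.0569245 ]), 'qd': array([ 2.03992406e-03, -6.90649600e-04, -2.70398903e-05, -2.26904577e-03,
        4.72939034e-04, -1.31671805e-03, -5.17581487e-04]), 'joint_torque': array([ 1.90422420e-04, -4.92570233e+01, -4.05724263e-01, -3.13397527e+01,
       -6.43756497e-02,  3.95452953e-02,  3.41531893e-05]), 'position': array([0.23177188, 0.60674002, 0.22156078]), 'tool_rot': array([-5.69810994e-01, -3.08927780e+00,  2.70217988e-03]), 'ft_force': array([-0.55625418,  0.09109325,  0.71364441]), 'torque': array([ 0.01974232, -0.00405979,  0.0260283 ]), 'grip_force': 0.0, 'grip_width': 0.9996057931414686}
```

View pics/top0.png

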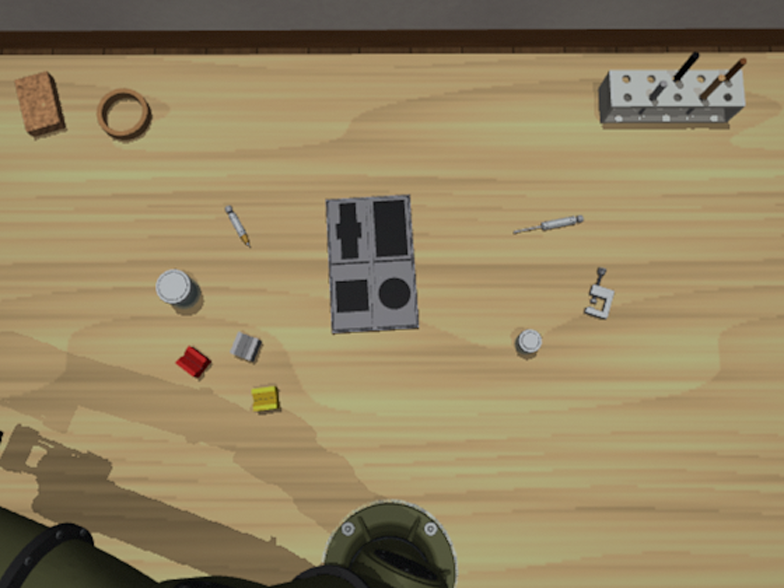

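View pics/scene0.png

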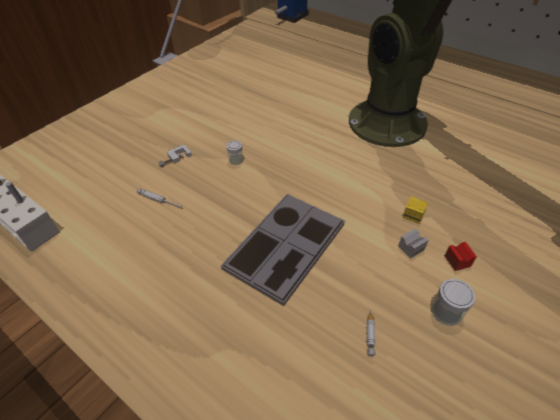

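The top view (x1.4 scale) shows pin vise (237,226, brass tip), screwdriver look-alike (548,225), grey V-block (246,347) with red (193,362) and yellow (265,398) decoys, small jar (530,342), big jar (174,288), clamp (600,300), and the tray around (372,264). I'll confirm these in one enlarged montage.

```bash
python3 - <<'E'
from h import *
import pickle
d=pickle.load(open("top.pkl","rb"));im=d["img"]
def crop(x,y,w,h,s):
    c=cv2.resize(im[y:y+h,x:x+w],None,fx=s,fy=s,interpolation=cv2.INTER_CUBIC)
    for k in range(0,w,10): cv2.line(c,(k*s,0),(k*s,6 if (x+k)%50 else 14),(0,0,255),1)
    for k in range(0,h,10): cv2.line(c,(0,k*s),(6,k*s),(0,0,255),1)
    cv2.putText(c,f"{x},{y}",(10,22),0,.45,(0,0,255),1); return c
A=crop(150,140,40,40,6);B=crop(150,230,50,40,6)
C=crop(410,185,30,50,6);D=crop(360,230,40,40,6)
T=crop(225,130,80,110,5)
row1=np.hstack([A,B]);W=800
can=np.zeros((600,800,3),np.uint8)
def put(c,x,y): can[y:y+c.shape[0],x:x+c.shape[1]]=c
put(T,0,0);put(A,400,0);put(B,400,240);put(C,700-80,300-300) if 0 else None
C=crop(410,185,30,50,5);put(C,645,0);D=crop(365,232,30,25,5);put(D,645,490-240+235-235)if 0 else put(D,400,475)
S=crop(362,150,60,24,4);put(S,555,490)
cv2.imwrite("pics/m.png",can)
E
```

```text
(no output)
```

View pics/m.png

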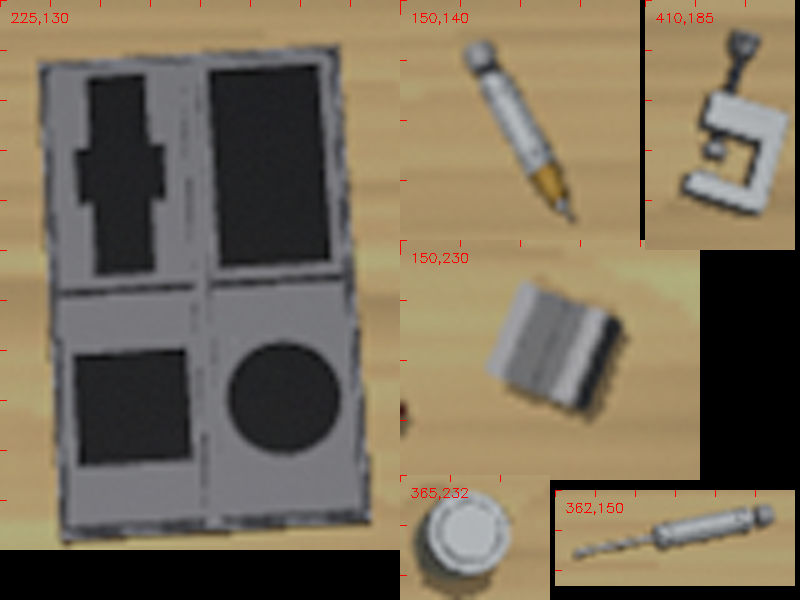

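The enlarged crops confirm the pin vise (cap at 163,148, brass tip at 179,176), the grey V-block (175,247), the clamp with its knob at +x (arm centre near 430,210) and the small jar. I'll skip the screwdriver (slender blade, 392,160), the red and yellow blocks, and the big jar. Next I'll compute positions and plan the approach to the pin vise.

```bash
cat >> h.py <<'E'
def down(yaw): # yaw of tool y (rad), z down
    y=np.array([np.cos(yaw),np.sin(yaw),0]);z=np.array([0,0,-1.]);return np.stack([np.cross(y,z),y,z],1)
def cur():
    s=ctrl.get_state(); return np.array(s["position"]),R.from_rotvec(s["tool_rot"]).as_matrix()
def go(wps,g,start=None,vm=.055,wm=.16):
    p,M=cur() if start is None else (np.array(start[0]),down(np.radians(start[1])))
    rows=[]
    for x,y,z,yw in wps:
        T=down(np.radians(yw)); rv=R.from_matrix(M.T@T).as_rotvec(); t=np.array([x,y,z])-p
        n=max(1,int(np.ceil(max(np.linalg.norm(t)/vm,np.linalg.norm(rv)/wm))))
        for k in range(n):
            Mk=M@R.from_rotvec(rv*k/n).as_matrix(); s=Mk.T@t/n*100
            rows.append(" ".join(f"{v:.2f}" for v in s)+" "+" ".join(f"{v:.3f}" for v in rv/n)+f" {g}")
        p,M=np.array([x,y,z]),T
    for i in range(0,len(rows),5): print("; ".join(rows[i:i+5]))
E
python3 - <<'E'
from h import *
import pickle
d=pickle.load(open("top.pkl","rb"))
f=lambda *a:np.round(px2w(d,*a),4)
print("vise",f(163.3,148,.007),f(178.8,176.3,.007)); v=(f(163.3,148,.007)+f(178.8,176.3,.007))/2
print("vb",f(175.3,247.5,.036),"clamp",f(430,209.6,.015),f(429.6,193.4,.015),"jar",f(378.7,243.6,.052))
for n,u,w in(("slot",249,164.6),("wide",278.8,163.2),("sq",251.4,211.4),("round",281.8,209.6)):print(n,f(u,w,.011))
print(v,w2px(d,(.6,.1,.011)))
go([(v[0],v[1],.15,119)],-1)
E
```

```text
vise [0.6372 0.2956] [0.5617 0.2529]
vb [0.3758 0.249 ] clamp [ 0.4724 -0.382 ] [ 0.5139 -0.3833] jar [ 0.3827 -0.2429]
slot [0.5912 0.0731]
wide [ 0.5947 -0.0032]
sq [0.4693 0.0659]
round [ 0.4738 -0.0106]
[0.59945 0.27425] [238.55585458 161.29680418]
-4.62 -1.79 0.72 -0.000 -0.000 -0.087 -1; -4.45 -2.19 0.72 -0.000 -0.000 -0.087 -1; -4.24 -2.57 0.72 -0.000 -0.000 -0.087 -1; -4.00 -2.93 0.72 -0.000 -0.000 -0.087 -1; -3.73 -3.26 0.72 -0.000 -0.000 -0.087 -1
-3.43 -3.58 0.72 -0.000 -0.000 -0.087 -1; -3.11 -3.86 0.72 -0.000 -0.000 -0.087 -1; -2.76 -4.12 0.72 -0.000 -0.000 -0.087 -1; -2.39 -4.34 0.72 -0.000 -0.000 -0.087 -1; -2.01 -4.53 0.72 -0.000 -0.000 -0.087 -1
```

>>> jog_arm(rows="-4.6 -1.8 0.7 0 0 -0.087 -1; -4.45 -2.2 0.7 0 0 -0.087 -1; -4.25 -2.55 0.7 0 0 -0.087 -1; -4.0 -2.9 0.7 0 0 -0.087 -1; -3.75 -3.25 0.7 0 0 -0.087 -1")

```text
time: 0.72
position: [0.4168, 0.44, 0.1869]
tool_rot: [0.115, -3.139, 0.001]
ft_force: [0.3, 0.7, 0.6]
grip_width: 1.002
grip_force: 0.0
```

>>> jog_arm(rows="-3.45 -3.6 0.7 0 0 -0.087 -1; -3.1 -3.85 0.7 0 0 -0.087 -1; -2.75 -4.1 0.7 0 0 -0.087 -1; -2.4 -4.35 0.7 0 0 -0.087 -1; -2.0 -4.55 0.7 0 0 -0.087 -1")

```text
time: 1.35
position: [0.6004, 0.2736, 0.1518]
tool_rot: [0.79, -3.04, 0.0]
ft_force: [-0.6, -0.3, 0.2]
grip_width: 0.998
grip_force: 0.0
```

```bash
python3 - <<'E'
from h import *
import pickle
d=cam("wrist"); pickle.dump(d,open("w1.pkl","wb")); cv2.imwrite("pics/w1.png",d["img"])
s=ctrl.get_state(); print(s["time"],s["position"],s["joint_positions"],d["origin"],d["vertical_fov"])
print(cur()[1].round(3), w2px(d,(.599,.274,.007)),w2px(d,s["position"]))
E
```

```text
1.4 [0.60589341 0.26475164 0.15059097] [-0.52881708  0.38213333  0.09392717  1.51709419 -0.02960539  1.24436292
  1.64047404] [0.52824624 0.23393544 0.31551798] 68.1667385888366
[[-0.877 -0.481  0.003]
 [-0.481  0.877 -0.006]
 [ 0.001 -0.007 -1.   ]] [278.22477785 200.96950596] [259.13536479 265.91312746]
```

View pics/w1.png

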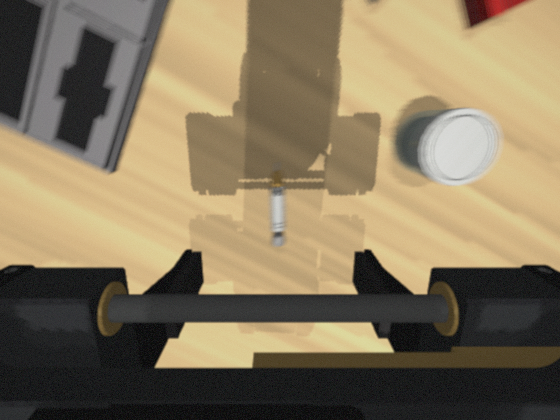

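The wrist view shows the pin vise upright in the image, from the cap at (279,243) to the brass tip near (277,172), aligned with the fingers. The big jar is at (460,147), clear of the fingers.

```bash
python3 - <<'E'
from h import *
import pickle
d=pickle.load(open("w1.pkl","rb"))
a,b=px2w(d,279,243,.007),px2w(d,277,172,.007);print(a,b,np.hypot(*(a-b)),np.degrees(np.arctan2(*(a-b)[::-1])))
d=cam("wrist");s=ctrl.get_state();print(s["time"],s["position"],cur()[1][:,1])
im=d["img"];g=cv2.cvtColor(im,cv2.COLOR_BGR2HSV)
m=((g[...,0]>5)&(g[...,0]<25)&(g[...,1]>140)&(g[...,2]>40)).astype(np.uint8)
cv2.imwrite("pics/w2.png",np.hstack([cv2.resize(im[130:270,220:340],None,fx=4,fy=4)]))
v=w2px(d,(.5995,.2743,.007));print(v)
E
```

```text
[0.63922624 0.29739808] [0.57349742 0.25836868] 0.07644325533567492 30.70159847248281
1.45 [0.60382    0.26652322 0.15081358] [-0.47617101  0.87933685 -0.00528022]
[289.47400791 201.35747753]
```

View pics/w2.png

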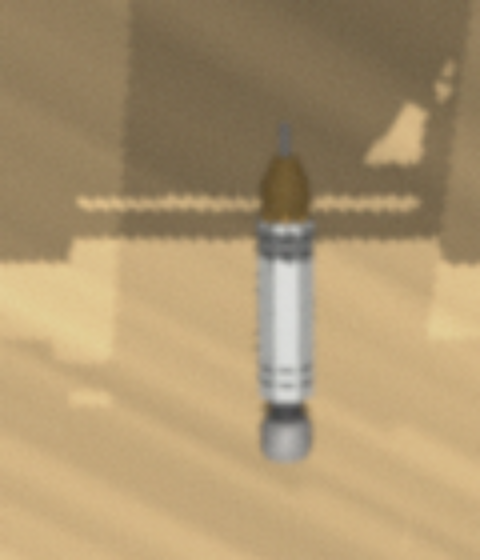

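>>> jog_arm(rows="0 0 4 0 0 0 -1; 0 0 4 0 0 0 -1; 0 0 2 0 0 0 -0.4; 0 0 0 0 0 0 -0.4; 0 0 0 0 0 0 -0.4")

```text
time: 2.08
position: [0.6007, 0.2755, 0.0543]
tool_rot: [-0.785, 3.039, 0.001]
ft_force: [0.7, -0.3, 0.5]
grip_width: 0.753
grip_force: 0.0
```

```bash
python3 - <<'E'
from h import *
s=ctrl.get_state();print(s["time"],s["position"],s["grip_width"])
p,M=cur();print(M.round(4), M.T@(np.array([.600,.2765,.006])-p)*100)
E
```

```text
2.075 [0.60072948 0.27551605 0.05427983] 0.752567773195653
[[-8.750e-01 -4.841e-01  2.400e-03]
 [-4.841e-01  8.750e-01  1.200e-03]
 [-2.700e-03 -1.000e-04 -1.000e+00]] [0.02914538 0.12188422 4.82790985]
```

>>> jog_arm(rows="0 0.1 3 0 0 0 -0.4; 0 0 1.6 0 0 0 -0.4; 0 0 0 0 0 0 -0.4")

```text
time: 2.45
position: [0.5986, 0.2755, 0.006]
tool_rot: [0.785, -3.04, 0.001]
ft_force: [-1.1, 0.2, -0.2]
grip_width: 0.7
grip_force: 0.0
```

>>> jog_arm(rows="0 0 0 0 0 0 1; 0 0 0 0 0 0 1; 0 0 0 0 0 0 1; 0 0 0 0 0 0 1; 0 0 0 0 0 0 1", force=25)

```text
time: 3.08
position: [0.5992, 0.2758, 0.0067]
tool_rot: [-0.785, 3.042, 0.0]
ft_force: [0.5, -0.2, 0.3]
grip_width: 0.219
grip_force: 0.0
```

>>> jog_arm(rows="0 0 0 0 0 0 1; 0 0 0 0 0 0 1")

```text
time: 3.32
position: [0.5991, 0.2758, 0.0066]
tool_rot: [-0.785, 3.042, 0.0]
ft_force: [-0.2, 0.1, 0.1]
grip_width: 0.153
grip_force: 25.0
```

```bash
python3 - <<'E'
from h import *
go([(.5991,.2758,.05,118.9),(.5912,.0731,.05,93.4)],1)
E
```

```text
0.00 0.01 -4.34 0.000 0.000 0.001 1; 2.62 -4.34 0.00 0.000 0.000 0.111 1; 2.12 -4.61 0.00 0.000 0.000 0.111 1; 1.60 -4.81 0.00 0.000 0.000 0.111 1; 1.05 -4.96 0.00 0.000 0.000 0.111 1
```

>>> jog_arm(rows="0 0 -4.5 0 0 0 1; 2.6 -4.35 0 0 0 0.111 1; 2.1 -4.6 0 0 0 0.111 1; 1.6 -4.8 0 0 0 0.111 1; 1.05 -4.95 0 0 0 0.111 1")

```text
time: 3.95
position: [0.5917, 0.0718, 0.0516]
tool_rot: [-0.091, 3.14, 0.0]
ft_force: [1.1, -0.8, -0.4]
grip_width: 0.153
grip_force: 25.0
```

>>> jog_arm(rows="0 0 0 0 0 0 1; 0 0 0 0 0 0 1; 0 0 0 0 0 0 1")

```text
time: 4.32
position: [0.5918, 0.0755, 0.0515]
tool_rot: [0.101, -3.14, -0.001]
ft_force: [-0.2, -0.1, -0.8]
grip_width: 0.154
grip_force: 25.0
```

```bash
python3 - <<'E'
from h import *
s=ctrl.get_state();print(s["time"],s["position"],s["grip_width"],s["grip_force"])
p,M=cur();print(M.round(4), M.T@(np.array([.5912,.0731,.019])-p)*100)
d=cam("wrist");cv2.imwrite("pics/w3.png",d["img"])
for q in ((.5912,.0731,.011),(.5947,-.0032,.011),(.4693,.0659,.011),(.4738,-.0106,.011)):print(w2px(d,q))
E
```

```text
4.325 [0.59184107 0.07550519 0.05148343] 0.15441014654705065 24.97858132235706
[[-9.979e-01 -6.410e-02 -1.000e-04]
 [-6.410e-02  9.979e-01  9.000e-04]
 [ 0.000e+00  9.000e-04 -1.000e+00]] [ 0.07936761 -0.23886058  3.24812856]
[274.06757873 239.0935088 ]
[165.6918994 237.247332 ]
[274.46793062  46.13230278]
[144.30774397  45.31095035]
```

View pics/w3.png

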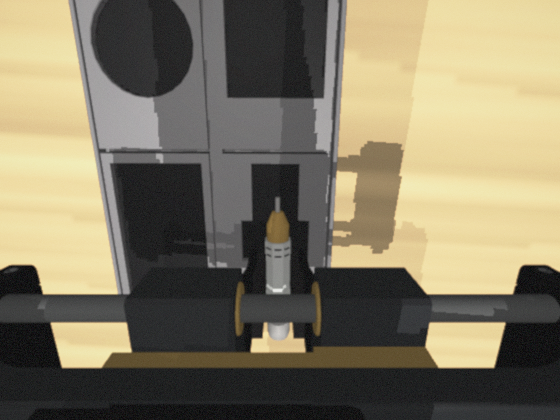

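The pin vise is held over the slot (slot edges at 251 and 299, vise at column 277). The predicted centre fits, so I'm lowering it.

>>> jog_arm(rows="0.1 -0.25 1.5 0 0 0 1; 0 0 1.3 0 0 0 1; 0 0 0.4 0 0 0 1; 0 0 0 0 0 0 1; 0 0 0 0 0 0 1")

```text
time: 5.0
position: [0.5915, 0.0709, 0.0198]
tool_rot: [-0.096, 3.139, 0.0]
ft_force: [0.4, -1.1, 0.1]
grip_width: 0.15
grip_force: 25.0
```

>>> jog_arm(rows="0 0.15 0.2 0 0 0 1; 0 0 0 0 0 0 1; 0 0 0 0 0 0 1")

```text
time: 5.38
position: [0.5911, 0.0724, 0.0177]
tool_rot: [-0.096, 3.14, 0.0]
ft_force: [0.2, 0.6, -0.4]
grip_width: 0.156
grip_force: 25.0
```

>>> jog_arm(rows="0 0 0 0 0 0 0.3; 0 0 0 0 0 0 0.3; 0 0 0 0 0 0 0.3; 0 0 -2 0 0 0 0; 0 0 -4 0 0 0 -0.3")

```text
time: 6.0
position: [0.5898, 0.0722, 0.0778]
tool_rot: [0.096, -3.137, 0.001]
ft_force: [0.6, 0.4, 0.3]
grip_width: 0.496
grip_force: 0.0
```

```bash
python3 - <<'E'
from h import *
import pickle
d=cam("top");pickle.dump(d,open("t2.pkl","wb"))
p,M=cur();print(p,np.degrees(np.arctan2(M[1,1],M[0,1])))
go([(.53,-.15,.15,75),(.4724,-.382,.17,75)],-1)
d=cam("wrist");cv2.imwrite("pics/w4.png",d["img"])
E
```

```text
[0.59437623 0.07268147 0.08499262] 93.48793388381952
1.55 -4.37 -1.32 0.001 0.002 0.065 -1; 1.26 -4.46 -1.31 0.001 0.002 0.065 -1; 0.97 -4.53 -1.31 0.001 0.002 0.065 -1; 0.68 -4.58 -1.31 0.001 0.002 0.065 -1; 0.39 -4.62 -1.30 0.001 0.002 0.065 -1
-0.09 -4.78 -0.40 0.000 0.000 0.000 -1; -0.09 -4.78 -0.40 0.000 0.000 0.000 -1; -0.09 -4.78 -0.40 0.000 0.000 0.000 -1; -0.09 -4.78 -0.40 0.000 0.000 0.000 -1; -0.09 -4.78 -0.40 0.000 0.000 0.000 -1
```

View pics/w4.png

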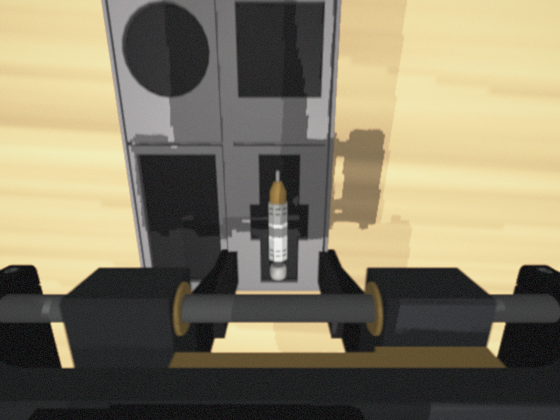

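The pin vise lies in the slot (slot rows 155–281, vise rows 170–279). Next is the clamp.

>>> jog_arm(rows="1.55 -4.4 -1.3 0 0 0.065 -1; 1.25 -4.45 -1.3 0 0 0.065 -1; 0.95 -4.55 -1.3 0 0 0.065 -1; 0.7 -4.6 -1.3 0 0 0.065 -1; 0.4 -4.6 -1.3 0 0 0.065 -1")

```text
time: 6.72
position: [0.5265, -0.1521, 0.144]
tool_rot: [0.416, 3.112, 0.001]
ft_force: [1.3, -0.5, -0.0]
grip_width: 0.991
grip_force: 0.0
```

>>> jog_arm(rows="-0.1 -4.8 -0.4 0 0 0 -1; -0.1 -4.8 -0.4 0 0 0 -1; -0.1 -4.8 -0.4 0 0 0 -1; -0.1 -4.8 -0.4 0 0 0 -1; -0.1 -4.8 -0.4 0 0 0 -1")

```text
time: 7.35
position: [0.4689, -0.3851, 0.1637]
tool_rot: [0.412, 3.113, 0.0]
ft_force: [0.3, 0.2, -0.1]
grip_width: 0.996
grip_force: 0.0
```

>>> jog_arm(rows="0 0 0 0 0 0 -1; 0 0 0 0 0 0 -1; 0 0 0 0 0 0 -1; 0 0 0 0 0 0 -1")

```text
time: 7.85
position: [0.4699, -0.3822, 0.1626]
tool_rot: [0.41, 3.115, 0.001]
ft_force: [-0.2, -0.5, 0.9]
grip_width: 1.005
grip_force: 0.0
```

```bash
python3 - <<'E'
from h import *
import pickle
d=cam("wrist");pickle.dump(d,open("w5.pkl","wb"));s=ctrl.get_state();print(s["position"],s["joint_positions"])
p,M=cur();print(M.round(3),w2px(d,(.4724,-.382,.0075)))
cv2.imwrite("pics/w5.png",d["img"])
E
```

```text
[ 0.46973507 -0.38253033  0.16255214] [ 0.16596203  0.28831815  0.56855857  1.6643809  -0.16335593  1.23662176
  2.07850333]
[[-0.966  0.259  0.   ]
 [ 0.259  0.966  0.001]
 [-0.     0.001 -1.   ]] [278.51481957 201.55637633]
```

View pics/w5.png

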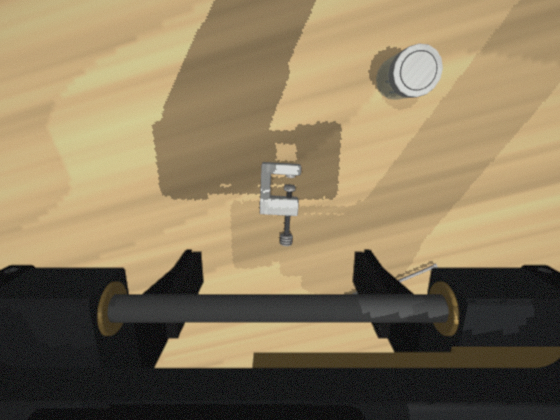

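The wrist view shows the clamp with its threaded arm at columns 261–299 and rows 198–215 (centre 280,206), square to the fingers. The screwdriver blade at (415,272) is clear of the descent.

```bash
python3 - <<'E'
from h import *
import pickle
d=pickle.load(open("w5.pkl","rb"));c=px2w(d,280,206.5,.015);print(c)
p,M=cur();print(M.T@(np.array([*c,.0065])-p)*100)
cl=cv2.resize(d["img"][150:260,235:345],None,fx=4,fy=4,interpolation=cv2.INTER_CUBIC)
E
```

```text
[ 0.47600698 -0.3813842 ]
[-0.57435884  0.26446559 15.60542769]
```

>>> jog_arm(rows="-0.6 0.25 4 0 0 0 -0.5; 0 0 5 0 0 0 -0.5; 0 0 3 0 0 0 -0.5; 0 0 0 0 0 0 -0.5; 0 0 0 0 0 0 -0.5")

```text
time: 8.52
position: [0.4765, -0.3833, 0.044]
tool_rot: [0.412, 3.113, -0.001]
ft_force: [0.4, 0.2, 0.2]
grip_width: 0.755
grip_force: 0.0
```

```bash
python3 - <<'E'
from h import *
d=cam("wrist");cv2.imwrite("pics/w6.png",cv2.resize(d["img"][150:420,160:400],None,fx=2.2,fy=2.2))
p,M=cur();print(p,w2px(d,(.476,-.3814,.015)),M.T@(np.array([.476,-.3814,.0065])-p)*100)
E
```

```text
[ 0.47678335 -0.38363132  0.04447373] [280.40663447 245.15196217] [0.14516961 0.19841636 3.79677754]
```

View pics/w6.png

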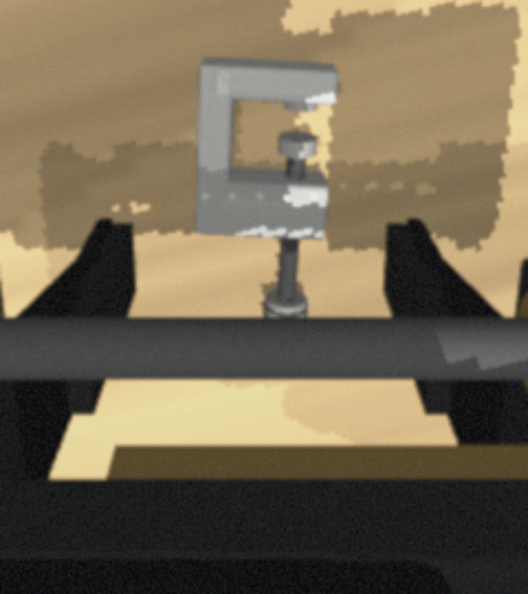

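The threaded arm is centred at crop (262,203) against a prediction of (265,209), which is within about 2 mm. Descending and gripping.

>>> jog_arm(rows="0 0.1 2 0 0 0 -0.5; 0 0 1.6 0 0 0 -0.5; 0 0 0 0 0 0 -0.5; 0 0 0 0 0 0 -0.5")

```text
time: 9.07
position: [0.4757, -0.382, 0.0064]
tool_rot: [-0.413, -3.114, 0.0]
ft_force: [0.6, -0.6, -0.3]
grip_width: 0.751
grip_force: 0.0
```

>>> jog_arm(rows="0 0 0 0 0 0 1; 0 0 0 0 0 0 1; 0 0 0 0 0 0 1; 0 0 0 0 0 0 1; 0 0 0 0 0 0 1", force=25)

```text
time: 9.7
position: [0.476, -0.382, 0.0068]
tool_rot: [0.413, 3.114, -0.0]
ft_force: [0.8, -0.1, 1.4]
grip_width: 0.455
grip_force: 25.0
```

```bash
python3 - <<'E'
from h import *
s=ctrl.get_state();print(s["grip_width"],s["grip_force"])
p,M=cur();yw=np.degrees(np.arctan2(M[1,1],M[0,1]));print(p,yw)
go([(p[0],p[1],.06,yw),(.5947,-.0032,.065,93.4)],1)
E
```

```text
0.45543944772522965 25.00007450580597
[ 0.47596882 -0.38197578  0.00679615] 74.88759621402878
-0.00 -0.00 -5.32 -0.000 0.000 0.000 1; -0.20 4.96 -0.06 0.000 0.000 -0.040 1; -0.40 4.95 -0.06 0.000 0.000 -0.040 1; -0.60 4.93 -0.06 0.000 0.000 -0.040 1; -0.80 4.90 -0.06 0.000 0.000 -0.040 1
-0.99 4.86 -0.06 0.000 0.000 -0.040 1; -1.19 4.82 -0.06 0.000 0.000 -0.040 1; -1.38 4.77 -0.06 0.000 0.000 -0.040 1; -1.57 4.71 -0.06 0.000 0.000 -0.040 1
```

>>> jog_arm(rows="0 0 -5.5 0 0 0 1; -0.2 4.95 -0.05 0 0 -0.04 1; -0.4 4.95 -0.05 0 0 -0.04 1; -0.6 4.95 -0.05 0 0 -0.04 1; -0.8 4.9 -0.05 0 0 -0.04 1")

```text
time: 10.32
position: [0.5355, -0.1906, 0.0634]
tool_rot: [-0.161, -3.137, -0.0]
ft_force: [0.8, -0.1, -0.8]
grip_width: 0.456
grip_force: 25.0
```

>>> jog_arm(rows="-1.0 4.85 -0.05 0 0 -0.04 1; -1.2 4.8 -0.05 0 0 -0.04 1; -1.4 4.75 -0.05 0 0 -0.04 1; -1.55 4.7 -0.05 0 0 -0.04 1; 0 0 0 0 0 0 1")

```text
time: 10.95
position: [0.5959, 0.003, 0.0651]
tool_rot: [-0.102, 3.14, 0.005]
ft_force: [-0.6, -0.5, -0.8]
grip_width: 0.457
grip_force: 25.0
```

>>> jog_arm(rows="0 0 0 0 0 0 1; 0 0 0 0 0 0 1; 0 0 0 0 0 0 1")

```text
time: 11.32
position: [0.595, -0.0051, 0.0656]
tool_rot: [0.085, -3.14, 0.0]
ft_force: [-0.5, -0.2, -1.1]
grip_width: 0.458
grip_force: 25.0
```

```bash
python3 - <<'E'
from h import *
p,M=cur();yw=np.degrees(np.arctan2(M[1,1],M[0,1]));print(p,yw,M.T@(np.array([.5940,-.0032,.019])-p)*100)
d=cam("wrist");cv2.imwrite("pics/w7.png",d["img"])
E
```

```text
[ 0.59501192 -0.00507953  0.06555584] 93.0846292834669 [0.09022448 0.19457085 4.65553717]
```

View pics/w7.png

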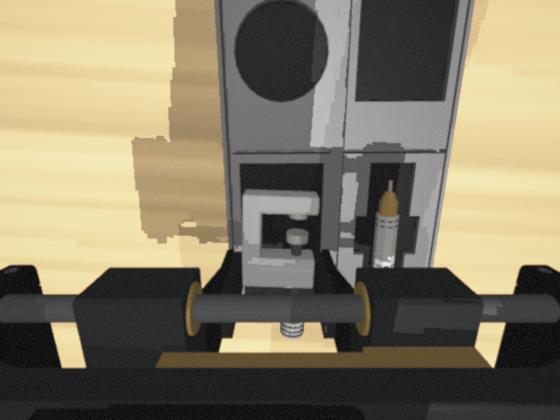

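```bash
python3 - <<'E'
from h import *
d=cam("wrist");p,M=cur()
print(p,px2w(d,283,163,.013),px2w(d,391,163,.013),px2w(d,281,50,.013),px2w(d,401,100,.013))
E
```

```text
[ 0.59516488 -0.00448827  0.06562067] [ 0.54233904 -0.00383082] [0.53826515 0.07097954] [ 0.47203326 -0.00927249] [0.49714946 0.07083289]
```

>>> jog_arm(rows="0 0.1 2 0 0 0 1; 0 0 1.6 0 0 0 1; 0 0 0.9 0 0 0 1; 0 0 0 0 0 0 1; 0 0 0 0 0 0 1")

```text
time: 12.05
position: [0.5955, -0.0026, 0.0208]
tool_rot: [-0.088, 3.14, -0.0]
ft_force: [-0.7, -0.4, -0.6]
grip_width: 0.454
grip_force: 25.0
```

>>> jog_arm(rows="0 0 0.2 0 0 0 1; 0 0 0.1 0 0 0 1; 0 0 0 0 0 0 1; 0 0 0 0 0 0 1")

```text
time: 12.55
position: [0.5954, -0.0025, 0.0177]
tool_rot: [-0.088, 3.14, 0.0]
ft_force: [1.2, -0.1, -0.4]
grip_width: 0.454
grip_force: 25.0
```

>>> jog_arm(rows="0 0 0 0 0 0 -0.2; 0 0 0 0 0 0 -0.2; 0 0 0 0 0 0 -0.2; 0 0 -2 0 0 0 -0.2; 0 0 -4.5 0 0 0 -0.4")

```text
time: 13.18
position: [0.5937, -0.0026, 0.0825]
tool_rot: [0.088, -3.137, 0.001]
ft_force: [-0.0, -0.5, 0.2]
grip_width: 0.649
grip_force: 0.0
```

>>> jog_arm(rows="0 0 -4.5 0 0 0 -1; 0 0 0 0 0 0 -1; 0 0 0 0 0 0 -1")

```text
time: 13.55
position: [0.5953, -0.0025, 0.1284]
tool_rot: [-0.088, 3.139, 0.001]
ft_force: [0.1, -0.3, -0.5]
grip_width: 0.946
grip_force: 0.0
```

```bash
python3 - <<'E'
from h import *
p,M=cur();yw=np.degrees(np.arctan2(M[1,1],M[0,1]));print(p,yw)
d=cam("wrist");cv2.imwrite("pics/w8.png",d["img"])
import pickle
t=pickle.load(open("t2.pkl","rb"))
# v-block axis
a,b=px2w(t,150+125/6,230+43/6,.036),px2w(t,150+87/6,230+132/6,.036);print("vb x yaw",np.degrees(np.arctan2(*(a-b)[::-1])))
E
```

```text
[ 0.59531342 -0.00250971  0.12841162] 93.21818177599896
vb x yaw -21.17393989494131
```

View pics/w8.png

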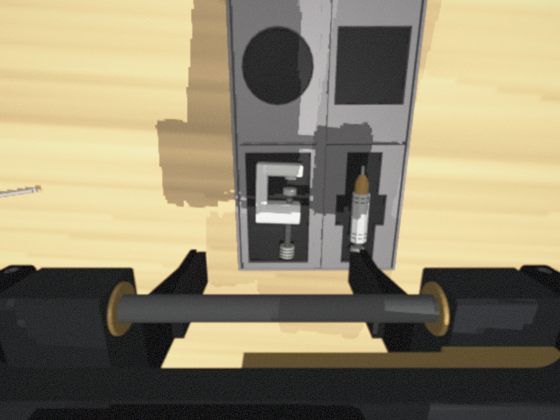

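The clamp lies in the wide pocket (clamp rows 162–260, pocket rows 152–265) and the pin vise is still in its slot. Next is the grey V-block.

```bash
python3 - <<'E'
from h import *
go([(.3758,.249,.15,69)],-1)
E
```

```text
2.92 3.76 -0.32 0.000 -0.000 0.060 -1; 3.14 3.58 -0.32 0.000 -0.000 0.060 -1; 3.35 3.38 -0.32 0.000 -0.000 0.060 -1; 3.55 3.18 -0.32 0.000 -0.000 0.060 -1; 3.74 2.95 -0.32 0.000 -0.000 0.060 -1
3.91 2.72 -0.32 0.000 -0.000 0.060 -1; 4.06 2.48 -0.32 0.000 -0.000 0.060 -1
```

>>> jog_arm(rows="2.9 3.75 -0.3 0 0 0.06 -1; 3.15 3.6 -0.3 0 0 0.06 -1; 3.35 3.4 -0.3 0 0 0.06 -1; 3.55 3.2 -0.3 0 0 0.06 -1; 3.75 2.95 -0.3 0 0 0.06 -1")

```text
time: 14.22
position: [0.4368, 0.1782, 0.1415]
tool_rot: [-0.385, -3.116, 0.002]
ft_force: [0.3, 0.0, 0.2]
grip_width: 0.999
grip_force: 0.0
```

>>> jog_arm(rows="3.9 2.7 -0.3 0 0 0.06 -0.5; 4.05 2.5 -0.3 0 0 0.06 -0.5; 0 0 0 0 0 0 -0.5; 0 0 0 0 0 0 -0.5; 0 0 0 0 0 0 -0.5")

```text
time: 14.85
position: [0.3768, 0.2478, 0.148]
tool_rot: [-0.571, -3.089, 0.001]
ft_force: [-0.1, 0.2, 0.1]
grip_width: 0.752
grip_force: 0.0
```

```bash
python3 - <<'E'
from h import *
import pickle
d=cam("wrist");pickle.dump(d,open("w9.pkl","wb"));p,M=cur();print(p,np.degrees(np.arctan2(M[1,1],M[0,1])),w2px(d,(.3758,.249,.036)))
cv2.imwrite("pics/w9.png",d["img"])
E
```

```text
[0.37688443 0.24786672 0.1481736 ] 69.02997481065707 [278.8084883  209.62718556]
```

View pics/w9.png

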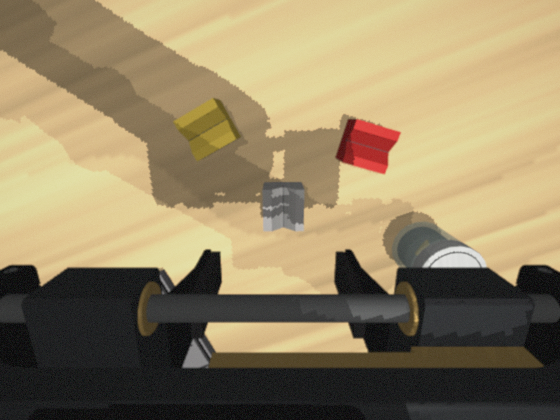

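The grey V-block is at (283.5,208), between yellow (208,128) and red (368,146), and aligned with the fingers.

```bash
python3 - <<'E'
from h import *
import pickle
d=pickle.load(open("w9.pkl","rb"));c=px2w(d,283.5,208.5,.036);print(c)
p,M=cur();print(M.T@(np.array([*c,.014])-p)*100)
E
```

```text
[0.37633517 0.25343947]
[ 0.24688441  0.51126138 13.41703368]
```

>>> jog_arm(rows="0.2 0.5 4 0 0 0 -0.5; 0 0 4 0 0 0 -0.5; 0 0 1 0 0 0 -0.5; 0 0 0 0 0 0 -0.5; 0 0 0 0 0 0 -0.5")

```text
time: 15.52
position: [0.3775, 0.2551, 0.0601]
tool_rot: [0.569, 3.088, 0.003]
ft_force: [0.5, 0.6, 0.0]
grip_width: 0.747
grip_force: 0.0
```

```bash
python3 - <<'E'
from h import *
d=cam("wrist");cv2.imwrite("pics/w10.png",cv2.resize(d["img"][150:420,160:400],None,fx=2.2,fy=2.2))
p,M=cur();print(p,w2px(d,(.3763,.2534,.036)),M.T@(np.array([.3763,.2534,.014])-p)*100)
E
```

```text
[0.37743537 0.25513058 0.06015194] [274.79455301 248.77709598] [ 0.05167784 -0.21429902  4.61457028]
```

View pics/w10.png

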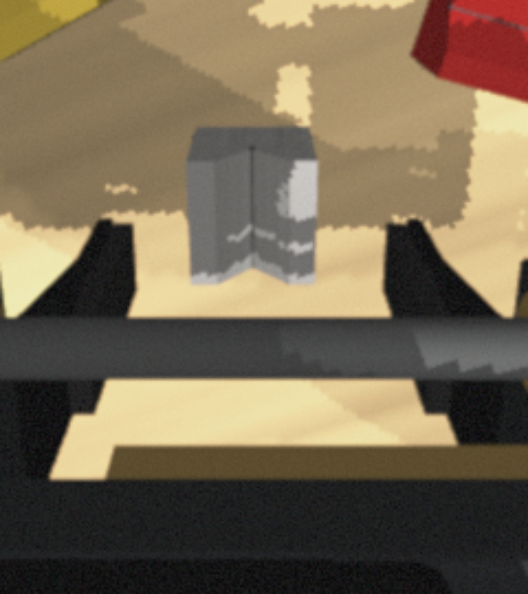

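>>> jog_arm(rows="0 -0.2 2.5 0 0 0 -0.5; 0 0 1.8 0 0 0 -0.5; 0 0 0 0 0 0 -0.5; 0 0 0 0 0 0 -0.5")

```text
time: 16.08
position: [0.3764, 0.2532, 0.0168]
tool_rot: [0.568, 3.088, 0.003]
ft_force: [0.5, 0.6, -0.1]
grip_width: 0.752
grip_force: 0.0
```

>>> jog_arm(rows="0 0 0 0 0 0 1; 0 0 0 0 0 0 1; 0 0 0 0 0 0 1; 0 0 0 0 0 0 1; 0 0 0 0 0 0 1", force=40)

```text
time: 16.7
position: [0.3757, 0.2528, 0.0158]
tool_rot: [0.568, 3.089, 0.001]
ft_force: [0.5, 0.0, 1.8]
grip_width: 0.436
grip_force: 40.0
```

```bash
python3 - <<'E'
from h import *
s=ctrl.get_state();print(s["grip_width"],s["grip_force"])
p,M=cur();yw=np.degrees(np.arctan2(M[1,1],M[0,1]));print(p,yw)
go([(p[0],p[1],p[2]+.05,yw),(.469,.0662,.065,93.4)],1)
E
```

```text
0.4355183733604587 39.99997437000275
[0.37571634 0.25280243 0.01579542] 69.15942473602057
-0.00 0.00 -5.00 0.001 0.000 -0.000 1; -3.84 -3.53 0.02 0.000 0.000 -0.106 1; -3.45 -3.92 0.02 0.000 0.000 -0.106 1; -3.01 -4.26 0.02 0.000 0.000 -0.106 1; -2.55 -4.55 0.02 0.000 0.000 -0.106 1
```

>>> jog_arm(rows="0 0 -5 0 0 0 1; -3.85 -3.5 0 0 0 -0.106 1; -3.45 -3.9 0 0 0 -0.106 1; -3.0 -4.25 0 0 0 -0.106 1; -2.55 -4.55 0 0 0 -0.106 1")

```text
time: 17.32
position: [0.4688, 0.0648, 0.065]
tool_rot: [0.1, -3.139, 0.0]
ft_force: [1.4, 0.4, -3.6]
grip_width: 0.435
grip_force: 40.0
```

>>> jog_arm(rows="0 0 0 0 0 0 1; 0 0 0 0 0 0 1; 0 0 0 0 0 0 1; 0 0 0 0 0 0 1")

```text
time: 17.82
position: [0.4686, 0.0676, 0.0654]
tool_rot: [0.098, -3.14, -0.0]
ft_force: [-1.1, -0.3, -3.2]
grip_width: 0.432
grip_force: 40.0
```

```bash
python3 - <<'E'
from h import *
p,M=cur();yw=np.degrees(np.arctan2(M[1,1],M[0,1]));print(p,yw,M.T@(np.array([.469,.0662,.028])-p)*100)
d=cam("wrist");cv2.imwrite("pics/w11.png",d["img"])
E
```

```text
[0.46857635 0.06758333 0.06543757] 93.56795813650365 [-0.03478324 -0.14146092  3.74371808]
```

View pics/w11.png

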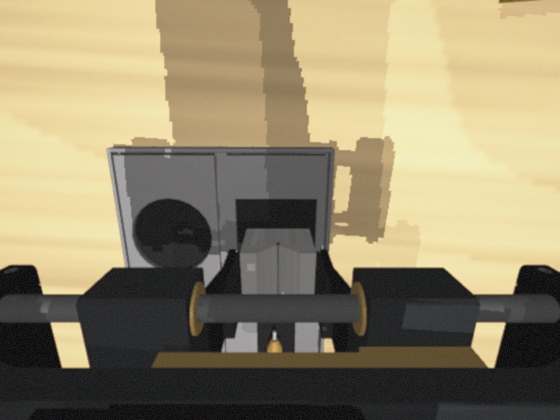

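The V-block hangs over the square pocket (pocket columns 236–316, block at 278). Lowering.

>>> jog_arm(rows="0 -0.1 2 0 0 0 1; 0 0 1.3 0 0 0 1; 0 0 0.3 0 0 0 1; 0 0 0.2 0 0 0 1; 0 0 0 0 0 0 1")

```text
time: 18.5
position: [0.4695, 0.0656, 0.0279]
tool_rot: [-0.095, 3.14, 0.0]
ft_force: [0.1, -0.3, -3.2]
grip_width: 0.43
grip_force: 40.0
```

>>> jog_arm(rows="0 0 0 0 0 0 1; 0 0 0 0 0 0 1")

```text
time: 18.75
position: [0.4694, 0.0655, 0.0279]
tool_rot: [-0.094, 3.139, 0.0]
ft_force: [-0.2, 0.5, -2.4]
grip_width: 0.432
grip_force: 40.0
```

>>> jog_arm(rows="0 0 0.1 0 0 0 1; 0 0 0.05 0 0 0 1; 0 0 0 0 0 0 1; 0 0 0 0 0 0 1")

```text
time: 19.25
position: [0.4694, 0.0655, 0.0268]
tool_rot: [-0.094, 3.14, 0.001]
ft_force: [-2.7, -0.7, 6.1]
grip_width: 0.432
grip_force: 40.0
```

>>> jog_arm(rows="0 0 0 0 0 0 -0.2; 0 0 0 0 0 0 -0.2; 0 0 0 0 0 0 -0.2; 0 0 -2 0 0 0 -0.2; 0 0 -4.5 0 0 0 -0.5")

```text
time: 19.88
position: [0.4673, 0.0651, 0.0899]
tool_rot: [0.094, -3.136, 0.002]
ft_force: [0.4, -0.1, 0.5]
grip_width: 0.655
grip_force: 0.0
```

>>> jog_arm(rows="0 0 -5 0 0 0 -1; 0 0 -1.5 0 0 0 -1; 0 0 0 0 0 0 -1")

```text
time: 20.25
position: [0.4697, 0.0657, 0.1566]
tool_rot: [-0.095, 3.138, 0.001]
ft_force: [-0.1, -1.0, -0.5]
grip_width: 0.957
grip_force: 0.0
```

```bash
python3 - <<'E'
from h import *
p,M=cur();yw=np.degrees(np.arctan2(M[1,1],M[0,1]));print(p,yw)
go([(.3827,-.2429,.16,60)],-1)
E
```

```text
[0.46966451 0.06568864 0.15664376] 93.45957699021126
1.76 -5.05 -0.06 0.000 0.000 0.097 -1; 1.26 -5.19 -0.06 0.000 0.000 0.097 -1; 0.75 -5.29 -0.06 0.000 0.000 0.097 -1; 0.23 -5.34 -0.06 0.000 0.000 0.097 -1; -0.29 -5.34 -0.06 0.000 0.000 0.097 -1
-0.81 -5.28 -0.06 0.000 0.000 0.097 -1
```

>>> jog_arm(rows="1.75 -5.05 0 0 0 0.097 -1; 1.25 -5.2 0 0 0 0.097 -1; 0.75 -5.3 0 0 0 0.097 -1; 0.25 -5.35 0 0 0 0.097 -1; -0.3 -5.35 0 0 0 0.097 -1")

```text
time: 20.88
position: [0.3949, -0.1931, 0.1541]
tool_rot: [-0.666, -3.067, -0.0]
ft_force: [0.8, -0.3, 0.7]
grip_width: 0.996
grip_force: 0.0
```

>>> jog_arm(rows="-0.8 -5.3 0 0 0 0.097 -1; 0 0 0 0 0 0 -0.6; 0 0 0 0 0 0 -0.6; 0 0 0 0 0 0 -0.6; 0 0 0 0 0 0 -0.6")

```text
time: 21.5
position: [0.3825, -0.2426, 0.1557]
tool_rot: [-0.806, -3.036, -0.0]
ft_force: [0.5, 0.5, -1.0]
grip_width: 0.804
grip_force: 0.0
```

```bash
python3 - <<'E'
from h import *
import pickle
d=cam("wrist");pickle.dump(d,open("w12.pkl","wb"));p,M=cur();print(p,np.degrees(np.arctan2(M[1,1],M[0,1])),w2px(d,(.3827,-.2429,.052)))
cv2.imwrite("pics/w12.png",d["img"])
E
```

```text
[ 0.38250449 -0.24280308  0.15585795] 60.225478573033655 [277.75162065 214.06237039]
```

View pics/w12.png

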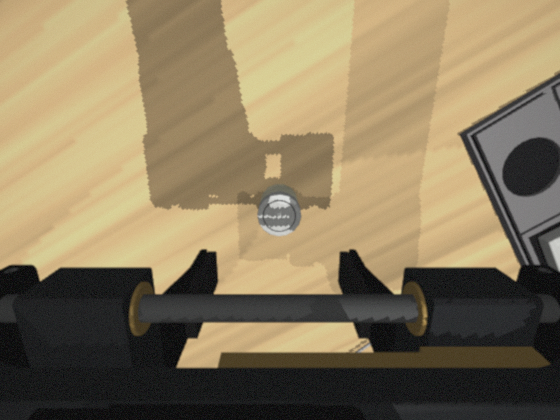

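The small jar's lid is centred at (279,214) against a prediction of (278,214). Descending.

>>> jog_arm(rows="0 0.1 4 0 0 0 -0.6; 0 0 4 0 0 0 -0.6; 0 0 3 0 0 0 -0.6; 0 0 2.6 0 0 0 -0.6; 0 0 0 0 0 0 -0.6")

```text
time: 22.18
position: [0.3812, -0.2418, 0.0186]
tool_rot: [-0.808, -3.031, 0.0]
ft_force: [-0.1, -0.1, 0.2]
grip_width: 0.796
grip_force: 0.0
```

>>> jog_arm(rows="0 0 0 0 0 0 -0.6; 0 0 0 0 0 0 -0.6")

```text
time: 22.42
position: [0.3838, -0.2432, 0.0213]
tool_rot: [0.809, 3.033, 0.0]
ft_force: [-0.8, 0.3, -0.2]
grip_width: 0.8
grip_force: 0.0
```

>>> jog_arm(rows="0 0 0.3 0 0 0 -0.6; 0 0 0 0 0 0 -0.6; 0 0 0 0 0 0 1; 0 0 0 0 0 0 1; 0 0 0 0 0 0 1", force=15)

```text
time: 23.05
position: [0.3827, -0.2429, 0.0171]
tool_rot: [0.81, 3.035, 0.0]
ft_force: [0.4, 0.3, -0.1]
grip_width: 0.544
grip_force: 0.0
```

>>> jog_arm(rows="0 0 0 0 0 0 1; 0 0 0 0 0 0 1; 0 0 0 0 0 0 1")

```text
time: 23.42
position: [0.3827, -0.2428, 0.017]
tool_rot: [-0.81, -3.035, -0.0]
ft_force: [-0.7, -0.3, -0.3]
grip_width: 0.441
grip_force: 15.6
```

```bash
python3 - <<'E'
from h import *
s=ctrl.get_state();print(s["grip_width"],s["grip_force"])
p,M=cur();yw=np.degrees(np.arctan2(M[1,1],M[0,1]));print(p,yw)
go([(p[0],p[1],p[2]+.05,yw),(.473,-.0105,.07,yw)],1,vm=.042)
E
```

```text
0.4407889628373318 15.624298727489077
[ 0.3826687  -0.24280414  0.01700312] 60.10612022993742
0.00 0.00 -2.50 0.000 -0.000 0.000 1; 0.00 0.00 -2.50 0.000 -0.000 0.000 1; 0.62 4.11 -0.05 0.000 0.000 0.000 1; 0.62 4.11 -0.05 0.000 0.000 0.000 1; 0.62 4.11 -0.05 0.000 0.000 0.000 1
0.62 4.11 -0.05 0.000 0.000 0.000 1; 0.62 4.11 -0.05 0.000 0.000 0.000 1; 0.62 4.11 -0.05 0.000 0.000 0.000 1
```

>>> jog_arm(rows="0 0 -2.5 0 0 0 1; 0 0 -2.5 0 0 0 1; 0.6 3 0 0 0 0 1; 0.6 4.1 0 0 0 0 1; 0.6 4.1 0 0 0 0 1")

```text
time: 24.05
position: [0.4231, -0.1358, 0.0671]
tool_rot: [0.811, 3.035, 0.0]
ft_force: [0.6, -0.1, -0.4]
grip_width: 0.444
grip_force: 15.6
```

>>> jog_arm(rows="0.6 4.1 0 0 0 0 1; 0.6 4.1 0 0 0 0 1; 0.6 3.5 0 0 0 0 1; 0.1 1.8 0 0 0 0 1; 0 0 0 0 0 0 1")

```text
time: 24.68
position: [0.4739, -0.01, 0.0669]
tool_rot: [-0.808, -3.036, 0.001]
ft_force: [0.2, -1.1, -0.1]
grip_width: 0.444
grip_force: 15.6
```

>>> jog_arm(rows="0 0 0 0 0 0 1; 0 0 0 0 0 0 1; 0 0 0 0 0 0 1")

```text
time: 25.05
position: [0.4735, -0.0112, 0.0671]
tool_rot: [0.813, 3.035, 0.0]
ft_force: [0.1, -0.8, -1.0]
grip_width: 0.444
grip_force: 15.6
```

```bash
python3 - <<'E'
from h import *
s=ctrl.get_state();print(s["grip_width"],s["grip_force"])
p,M=cur();print(p,M.T@(np.array([.473,-.0105,.0285])-p)*100)
E
```

```text
0.44415899954429133 15.637318091467023
[ 0.4735017  -0.01118585  0.06711273] [0.07778532 0.03395151 3.86127571]
```

>>> jog_arm(rows="0 0 1.2 0 0 0 1; 0 0 1.2 0 0 0 1; 0 0 0.6 0 0 0 1; 0 0 0.4 0 0 0 1; 0 0 0.2 0 0 0 1")

```text
time: 25.68
position: [0.4737, -0.0103, 0.0308]
tool_rot: [-0.81, -3.035, 0.0]
ft_force: [0.1, -0.2, -0.2]
grip_width: 0.445
grip_force: 15.6
```

>>> jog_arm(rows="0 0 0 0 0 0 1; 0 0 0 0 0 0 1; 0 0 0 0 0 0 1")

```text
time: 26.05
position: [0.4739, -0.0103, 0.0313]
tool_rot: [0.81, 3.035, 0.0]
ft_force: [0.4, -0.0, -0.9]
grip_width: 0.445
grip_force: 15.6
```

>>> jog_arm(rows="0 0 0.1 0 0 0 1; 0 0 0.1 0 0 0 1; 0 0 0.05 0 0 0 1; 0 0 0 0 0 0 1; 0 0 0 0 0 0 1")

```text
time: 26.68
position: [0.4738, -0.0103, 0.0286]
tool_rot: [0.81, 3.035, 0.0]
ft_force: [0.2, -0.5, -0.8]
grip_width: 0.444
grip_force: 15.6
```

>>> jog_arm(rows="0 0 0.05 0 0 0 1; 0 0 0 0 0 0 1; 0 0 0 0 0 0 1")

```text
time: 27.05
position: [0.4737, -0.0103, 0.0281]
tool_rot: [0.81, 3.035, 0.0]
ft_force: [0.7, 0.0, -0.5]
grip_width: 0.446
grip_force: 15.6
```

>>> jog_arm(rows="0 0 0.05 0 0 0 1; 0 0 0 0 0 0 1; 0 0 0 0 0 0 1")

```text
time: 27.42
position: [0.4738, -0.0103, 0.0279]
tool_rot: [0.81, 3.035, 0.0]
ft_force: [-2.6, -0.6, 4.7]
grip_width: 0.444
grip_force: 15.5
```

>>> jog_arm(rows="0 0 0 0 0 0 0.05; 0 0 0 0 0 0 -0.1; 0 0 0 0 0 0 -0.25; 0 0 0 0 0 0 -0.25; 0 0 -1 0 0 0 -0.25")

```text
time: 28.05
position: [0.473, -0.0104, 0.0373]
tool_rot: [-0.81, -3.034, 0.001]
ft_force: [0.3, 1.2, 0.0]
grip_width: 0.622
grip_force: 0.0
```

>>> jog_arm(rows="0 0 -3 0 0 0 -0.3; 0 0 -4 0 0 0 -0.3; 0 0 -5 0 0 0 -0.3; -2 -5 0 0 0 0 -0.3; -2 -5 0 0 0 0 -0.3")

```text
time: 28.68
position: [0.4592, -0.1179, 0.1593]
tool_rot: [0.806, 3.033, 0.002]
ft_force: [0.8, -0.3, 0.1]
grip_width: 0.651
grip_force: 0.0
```

>>> jog_arm(rows="-2 -5 0 0 0 0 -0.3; -1 -5 0 0 0 0 -0.3; 0 -4 0 0 0 0 -0.3; 0 0 0 0 0 0 -0.3; 0 0 0 0 0 0 -0.3")

```text
time: 29.3
position: [0.4152, -0.2526, 0.1579]
tool_rot: [0.81, 3.035, 0.001]
ft_force: [0.4, -0.4, 0.3]
grip_width: 0.651
grip_force: 0.0
```

```bash
python3 - <<'E'
from h import *
a=cam("top");b=cam("scene")
A=cv2.resize(a["img"][125:250,215:315],None,fx=4,fy=4,interpolation=cv2.INTER_CUBIC)
B=cv2.resize(b["img"][180:305,215:355],None,fx=2.8,fy=2.8,interpolation=cv2.INTER_CUBIC)
c=np.zeros((500,800,3),np.uint8);c[:,:400]=A;c[:350,400:792]=B;cv2.imwrite("pics/f.png",c);print(ctrl.get_state()["position"])
E
```

```text
[ 0.41555093 -0.25199249  0.15773177]
```

View pics/f.png

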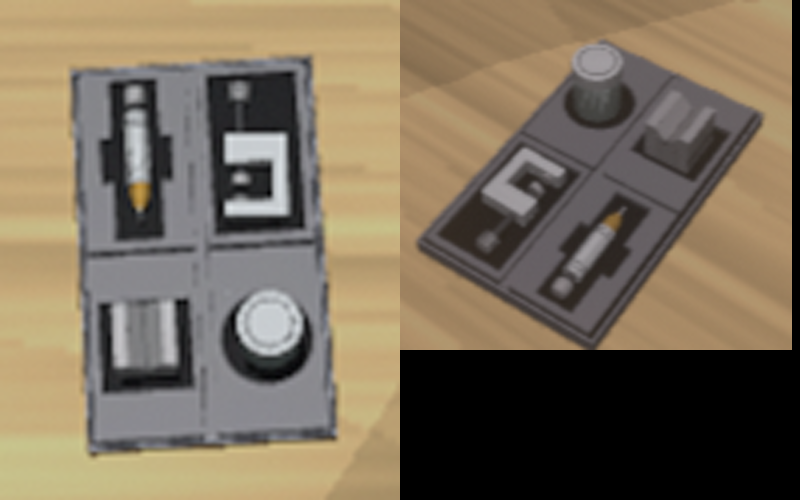

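All four parts lie in their pockets in both views: vise (137,147), clamp (255,160), V-block (143,335) and jar upright (268,325). Handing in.

```bash
python3 -c "
from bench import ticket
print(ticket.close_job())"
```

```text
the job is handed in; nothing more can be done
None
```

The job is handed in at about 29 s of robot time: the pin vise, clamp, V-block (groove up) and small jar (upright) are each in their tray pockets, placed in that order, and I never gripped or moved the screwdriver or big jar.

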